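Seat the flask in its stand and take off the cap of unknown thread

TASK

Set the white square flask upright in the wooden stand and let go of it, with its red cap still on. Then take off the cap: nobody knows which way it unscrews, so try it gently one way and then the other until it comes loose, leaving the flask seated in the stand. Finish while still holding the cap in the gripper, lifted about 10 cm straight up off the flask; do not put it down, and leave the other things on the island where they are.

Things in the scene. Friction and masses are not known exactly. Their poses are not given: they have to be found in the camera images.
- flask: white ceramic flask, loose, about 0.55 kg: square body 56 x 56 mm, 70 mm tall, blue stripe low on it; a round neck above is covered by the cap, whose top is 96 mm above the flask's underside. Origin at the centre of the underside, z up, x and y square to the sides. It starts upright on the island beside the stand, at any yaw; grip the body by two facing sides from above.
- cap: red plastic screw cap with fine ribs, white index line on its top, 52 mm diameter, 24 mm tall, 50 g. Origin at the centre of its underside, z up, x along the index line (agrees with the flask's x when closed, within 3 degrees). Closed, its origin is 72 mm above the flask's, 2 mm above the square shoulder: keep the fingertips above that shoulder. About 1 mm of side play on the neck.
- cap_top (a point): centre of the cap's top. Quarter-turn thread, loosening clockwise or counterclockwise, drawn afresh each time, not visible. Turned 50 to 64 degrees that way from closed (hard stop at 64) the cap lifts straight off; before that it lifts only 1.5 mm and then takes the flask along.
- neck_top (a point): centre of the top of the flask's neck, 92 mm above its underside, under the cap. Turned the wrong way, the cap hits a hard stop after about 11 degrees (plus the play of the flask in the stand, up to 10 degrees) and must be turned back. Between the stops it turns freely, almost without torque.
- holder: low wooden stand fixed to the island top, base 100 x 100 mm, with a square pocket 61 x 61 mm inside that keeps the flask from turning (about 5 degrees of play either way). Origin at the centre of the underside, x and y square to the pocket. Pocket floor 5 mm above the island top; dark flared rubber lips end 28 mm above it. The flask goes in at any of the four quarter turns.
- spice_a: glass spice jar with a black lid, 45 mm diameter, 105 mm tall, loose bystander; origin at the centre of the underside
- spice_d: glass spice jar with a white lid, 44 mm diameter, 109 mm tall, loose bystander; origin at the centre of the underside
- salt_shaker: grey and clear salt shaker, 44 mm diameter, 90 mm tall, loose bystander; origin at the centre of the underside
- black_beaker: black plastic beaker, 69 mm diameter, 60 mm tall, loose bystander; origin at the centre of the underside
- measure_cup: blue measuring cup with a flat handle, 60 x 115 x 38 mm, loose bystander; origin under its centre
Not all that is in view belongs to the job. Leave any green look-alike of the flask alone.

How it is judged:
By the outcome, as a careful person would: the job done as asked, in the order asked, and still so for the second after the job is handed in, while the arm keeps its last pose, push and grip.
It also fails if it takes over 58 s, if anything falls off the work surface, if the arm or the gripper's body presses on something with over 40 N, if the wrist force passes 120 N, or if a joint passes its speed limit or range.

ROBOT

A 6-joint arm with a two-finger parallel gripper is mounted at the origin on a cart in front of the work surface, level with it; the furniture and walls round the work are solid. World frame = base frame: x ahead of the robot, y to its left, z up, the work surface at z = 0. Lengths are in m, angles in rad, forces in N, time in s.
With the tool pointing down it reaches from about 0.35 to 0.775 m from the base axis. Payload 7.3 kg.
Tool frame: the origin (TCP) lies at the very end of the fingers, on their centre line; the grasp point (between the pads) lies 19 mm behind it; z points along the fingers, y is the direction in which the jaws open and shut (so a half turn about z gives the same grasp; the last joint's range is limited). The gripper opens to 92 mm and grips with 3 to 60 N. Pads are 19 mm wide; open, the fingers measure 130 mm over their backs; the gripper's body (75 mm by 190 mm) begins 47 mm behind the grasp point.
Start: joints at [-1.332, 0.342, 1.524, -0, 1.275, -0.146], TCP at [0.197, -0.487, 0.227] pointing down, gripper open.
Joint ranges: [-2.53, 2.53], [-0.77, 2.02], [0.04, 2.7], [-1, 4.14], [0.28, 2.66], [-3.11, 3.11]. Speed limits (rad/s): [2.57, 2.57, 3.14, 3.14, 3.14, 3.14].

INTERFACE

Orientations are given as [roll, pitch, yaw] about the fixed x, y, z axes, in that order (R = Rz(yaw) Ry(pitch) Rx(roll)).
In Python, from cell import observe, read_camera, camera_info, hand_in gives the robot as it stands.
- The arm moves only by the tool jog_arm, never from a script. Its argument "rows" is one flat list of numbers, 5 for each row, row after row: the finger opening in mm, from 0 to 91.8, then the shift along the tool's x, y, z in mm, then the turn about the tool's z in degrees. In form: [gripper, tx, ty, tz, roll, gripper, tx, ty, tz, roll, ...]. A call has 1 to 20 rows; each row shifts and turns the commanded pose from where the row before left it, along the tool's axes as they then stand; what a row does not reach is not made up. A row lasts 1/10 s, in which the tool goes at most 50 mm and 8.59 degrees, less where a joint would pass 70% of its speed; a pose out of reach is approached as far as the arm can. A call with a gripper value outside its range is refused whole. The fingers move at their own pace and stop on an object; "grip_force" is the grip in N (left out, the last holds). Time passes only in rows, so rows that do not move let the fingers close. It gives the time, the measured TCP pose, the force and the opening at its end, in the units of the state.
- observe(): the state, without advancing time (a new reading comes with each control period).
- read_camera(name): name is "scene" or "top" or "wrist"; returns (picture, depth): 384x512x3 uint8, red, green, blue; 384x512 float32, m along the optical axis (not along the pixel's ray), 0 where there is no reading.
- camera_info(name): a dict with "fx", "fy", "cx", "cy" (pixels), "extrinsics" (4x4, takes a point from camera to world coordinates); the wrist camera has in their place "tool_from_camera" (4x4, takes a point from camera to tool coordinates, whose origin is the TCP and whose axes are the flange's). Camera axes: x right, y up, looking along -z (the intrinsics and any distortion apply to the point x, -y, -z); pixel columns grow to the right and rows downward; lengths in m; the calibration is good to about 2 mm. A picture is of the moment at which its call begins: read the wrist's pose just before it. camera_info takes no time and is no camera call.
- hand_in(): hands the job in, once; it reports no verdict.
The state is a dict: "time": time; "qpos": joint angles; "qvel": joint speeds; "joint_efforts": joint torques, N m; "tool_pos": TCP position; "tool_rot": TCP orientation; "contact_force": force on the tool from outside, world axes, zero at the start; "torque": the same for the moment, N m; "opening": finger opening in m.
Only numpy, scipy, OpenCV 4.12 (cv2) and the standard library are available. Lean on these libraries where they do the work, as an engineer would, in place of code of your own. Each camera call takes 0.05 s, during which the arm holds its last target. There are 200 camera calls.

## Working session

There is one attempt and no reset: what is moved stays moved. The work goes in short steps, Python scripts to look and compute and a tool call to move; the robot and the scene stay as the last step left them, time stands still between calls to the robot, and variables do not carry over. Pictures are saved under pics/ and viewed, about 8 in all and at most 12, crops included, and the job is handed in when it is done.

Besides the shell and the picture viewer there is one more tool, called after "Call:" by a JSON object that holds its "api" and its "payload", one argument or row to a line. jog_arm: Moves the arm, as the interface text tells. Its arguments: {"type":"object","properties":{"rows":{"type":"array","items":{"type":"number"}},"grip_force":{"type":"number"}},"required":["rows"]}

```bash
ls; mkdir -p pics; cat > h.py <<'E'
import numpy as np, cv2
from cell import *
from scipy.spatial.transform import Rotation as R
def cloud(name):
    s=observe(); im,d=read_camera(name); c=camera_info(name)
    v,u=np.mgrid[0:384,0:512]
    P=np.stack([(u-c['cx'])/c['fx']*d,-(v-c['cy'])/c['fy']*d,-d],-1)
    if 'extrinsics' in c: T=np.array(c['extrinsics'])
    else:
        W=np.eye(4);W[:3,:3]=R.from_euler('xyz',s['tool_rot']).as_matrix();W[:3,3]=s['tool_pos'];T=W@np.array(c['tool_from_camera'])
    W=P@T[:3,:3].T+T[:3,3]; W[d<=0]=np.nan
    return im,d,W
E
python3 - <<'E'
from h import *
s=observe();print({k:np.round(v,3) for k,v in s.items()})
for n in('scene','top','wrist'):
    print(n,{k:np.round(v,3).tolist() for k,v in camera_info(n).items() if not isinstance(v,str)})
a,d,W=cloud('top');b,_,W2=cloud('scene')
np.save('top.npy',W);np.save('sc.npy',W2);cv2.imwrite('topim.png',a[...,::-1])
cv2.imwrite('pics/1.png',cv2.resize(np.vstack([a,b])[...,::-1],(400,600)) if 0 else a[...,::-1]);cv2.imwrite('pics/2.png',b[...,::-1])
E
```

```text
pics
{'time': np.float64(0.0), 'qpos': array([-1.332,  0.343,  1.525, -0.   ,  1.275, -0.146]), 'qvel': array([ 0.   ,  0.002,  0.   ,  0.001, -0.001, -0.   ]), 'joint_efforts': array([ -0.   , -43.125, -24.421,   0.072,   0.056,  -0.   ]), 'tool_pos': array([ 0.197, -0.486,  0.226]), 'tool_rot': array([-3.14 , -0.   ,  0.385]), 'contact_force': array([-0.416, -0.356, -0.446]), 'torque': array([-0.026, -0.054,  0.014]), 'opening': np.float64(0.091)}
scene {'fx': 380.451, 'fy': 380.451, 'cx': 250.569, 'cy': 195.44, 'extrinsics': [[0.868, 0.301, -0.395, 0.153], [-0.497, 0.511, -0.701, -0.944], [-0.009, 0.805, 0.593, 0.708], [0.0, 0.0, 0.0, 1.0]]}
top {'fx': 454.841, 'fy': 454.841, 'cx': 240.645, 'cy': 205.457, 'extrinsics': [[0.029, 0.995, -0.095, 0.49], [-1.0, 0.03, 0.005, -0.212], [0.008, 0.095, 0.995, 1.3], [0.0, 0.0, 0.0, 1.0]]}
wrist {'fx': 274.958, 'fy': 274.958, 'cx': 255.446, 'cy': 188.059, 'tool_from_camera': [[0.0, 0.967, 0.257, 0.069], [1.0, -0.0, 0.0, 0.001], [0.0, 0.257, -0.967, -0.158], [0.0, 0.0, 0.0, 1.0]]}
```

View pics/1.png

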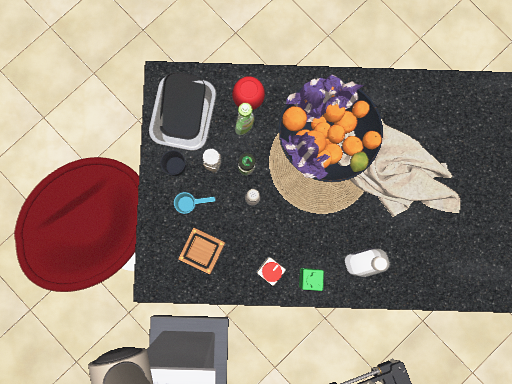

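View pics/2.png

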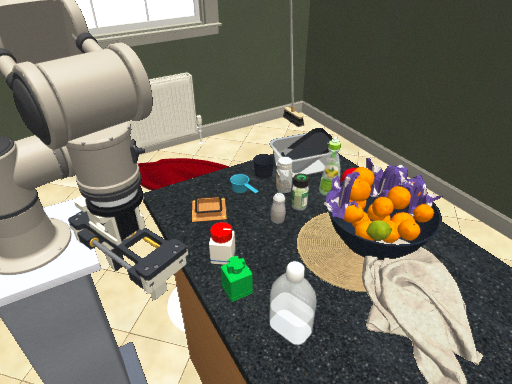

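Candidates: white flask with red cap, top (271,271) / scene (222,242). Green look-alike, top (313,280) / scene (237,278). White bottle, top (367,263). The stand is the wooden square at top (202,251). The red-capped white body matches the description, so I'll check it in a crop and measure.

```bash
python3 - <<'E'
from h import *
a=cv2.imread('topim.png');W=np.load('top.npy');b=cv2.imread('pics/2.png');W2=np.load('sc.npy')
print(np.linalg.norm(W[300,450]-W[300,450]), 'table z',np.nanmedian(W[215:235,280:330,2]),np.nanmedian(W2[225:232,240:260,2]))
def roi(W,x0,x1,y0,y1,z0,z1): return (W[...,0]>x0)&(W[...,0]<x1)&(W[...,1]>y0)&(W[...,1]<y1)&(W[...,2]>z0)&(W[...,2]<z1)
def rect(P): 
    r=cv2.minAreaRect(P[:,:2].astype(np.float32)*1000);return [np.round(x,1) for x in r]
for n,(u,v) in dict(flask=(271,271),green=(313,280),stand=(202,251),bottle=(367,263)).items(): print(n,W[v,u].round(3))
for nm,W_,im in(('top',W,a),('scene',W2,b)):
    H=im.astype(int); red=(H[...,2]>130)&(H[...,1]<80)
    c=W[271,271]; m=roi(W_,c[0]-.06,c[0]+.06,c[1]-.06,c[1]+.06,.02,.13)
    P=W_[m&red];Pt=P[P[:,2]>.09];print(nm,'cap n',len(Pt),Pt.mean(0).round(4),rect(Pt))
    P=W_[m];print('flask all',rect(P),P[:,2].max()); P=W_[m&(W_[...,2]<.078)&(W_[...,2]>.062)];print('shoulder',len(P),rect(P))
    c=W[280,313]; P=W_[roi(W_,c[0]-.05,c[0]+.05,c[1]-.05,c[1]+.05,.02,.15)];print('green',rect(P),P[:,2].max())
    c=W[251,202]; m=roi(W_,c[0]-.09,c[0]+.09,c[1]-.09,c[1]+.09,.006,.06);P=W_[m];print('stand',rect(P),P[:,2].max(),np.percentile(P[:,2],[10,50,90]))
    P=W_[m&(W_[...,2]>.02)];print('lips',len(P),rect(P))
x=cv2.resize(a[225:305,165:335],None,fx=4.5,fy=4.5,interpolation=cv2.INTER_CUBIC);cv2.imwrite('pics/3.png',x)
E
```

```text
0.0 table z 0.000641572584979544 0.0016467444567805356
flask [ 0.434 -0.303  0.093]
green [ 0.414 -0.414  0.094]
stand [ 0.481 -0.113  0.007]
bottle [ 0.464 -0.54   0.149]
top cap n 17 [ 0.4415 -0.3108  0.0963] [array([ 439.3, -310.7]), array([50.4, 30.9]), np.float64(49.0)]
flask all [array([ 432.9, -304.4]), array([56.3, 55.7]), np.float64(53.2)] 0.10363454923670234
shoulder 117 [array([ 432.9, -304.4]), array([56.3, 55.7]), np.float64(53.2)]
green [array([ 413.8, -416.5]), array([57. , 56.1]), np.float64(87.7)] 0.09878517009733323
stand [array([ 484.9, -116.8]), array([169.2, 172. ]), np.float64(88.0)] 0.034352924829353704 [0.00643022 0.00964616 0.0284286 ]
lips 308 [array([ 482.2, -110.3]), array([79.1, 78.1]), np.float64(65.6)]
scene cap n 263 [ 0.4276 -0.3067  0.0969] [array([ 428.3, -304.2]), array([50.9, 52.4]), np.float64(13.5)]
flask all [array([ 428.7, -305.5]), array([57.7, 56.2]), np.float64(52.6)] 0.1006430180607657
shoulder 184 [array([ 429.3, -304.7]), array([55.1, 56. ]), np.float64(53.4)]
green [array([ 409.9, -415.6]), array([58.3, 55.5]), np.float64(89.1)] 0.09625264541580492
stand [array([ 472.7, -113.1]), array([131.2, 111.2]), np.float64(59.8)] 0.032134878456311466 [0.00659302 0.01146707 0.02832856]
lips 237 [array([ 479.7, -110.6]), array([81.5, 77.2]), np.float64(66.8)]
```

View pics/3.png

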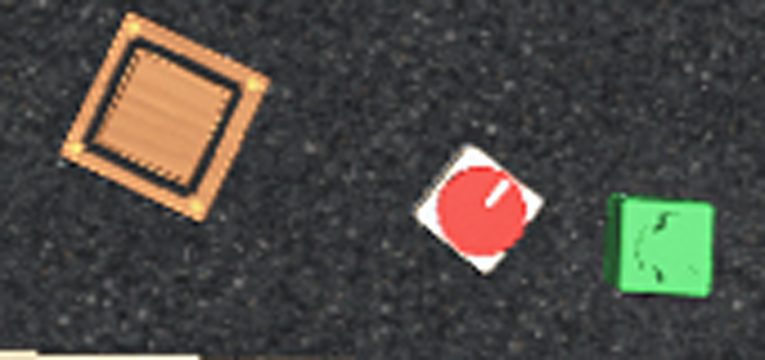

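Crop confirms the flask: red cap with the index line at about (496,193), white square shoulder. The green one at (660,245) stays put. Flask is at about (0.431, -0.3045), sides at 53°; stand at about (0.481, -0.1105), sides at 66°. Hovering above the flask with jaws along the direction that clears the green one (tool yaw 53°).

Call:
{"api": "jog_arm", "payload": {
  "rows": [91.8,0,0,0,-7.8,91.8,0,0,0,-7.8,91.8,0,0,0,-7.8,91.8,0,0,0,-7.8,91.8,20,5,0,0,91.8,35,10,0,0,91.8,35,10,0,0,91.8,35,10,0,0,91.8,35,10,0,0,91.8,35,10,0,0,91.8,35,10,0,0,91.8,35,9,0,0,91.8,20,0,0,0,91.8,0,0,0,0,91.8,0,0,0,0,91.8,0,0,0,0]
}}

```text
time: 1.7
tool_pos: [0.4262, -0.3033, 0.2266]
tool_rot: [-3.141, 0.0, 0.928]
contact_force: [0.1, 0.5, 0.3]
opening: 0.0918
```

```bash
cat >> h.py <<'E'
def rot(s=None): return R.from_euler('xyz',(s or observe())['tool_rot']).as_matrix()
def totool(dw): return (rot().T@np.asarray(dw)*1000).round(1)
def rect(P):
    r=cv2.minAreaRect(P[:,:2].astype(np.float32)*1000);return [np.round(x,1) for x in r],len(P)
def st():
    s=observe();print('t',round(float(s['time']),2),'pos',np.round(s['tool_pos'],4),'rot',np.degrees(s['tool_rot']).round(2),'F',np.round(s['contact_force'],1),'T',np.round(s['torque'],2),'open',round(float(s['opening'])*1000,1),'q',np.round(s['qpos'],2))
E
python3 - <<'E'
from h import *
st();a,d,W=cloud('wrist');np.save('w.npy',W);cv2.imwrite('pics/4.png',a[...,::-1])
near=(abs(W[...,0]-.431)<.07)&(abs(W[...,1]+.3045)<.07)
print('table',np.nanmedian(W[...,2][(W[...,2]<.02)]))
for z0,z1 in((.03,.078),(.062,.078),(.085,.11)):
    print(z0,rect(W[near&(W[...,2]>z0)&(W[...,2]<z1)]))
n2=(abs(W[...,0]-.481)<.08)&(abs(W[...,1]+.1105)<.08)
P=W[n2&(W[...,2]>.02)&(W[...,2]<.05)]
if len(P)>9:print('lips',rect(P),P[:,2].max())
E
```

```text
t 1.7 pos [ 0.4262 -0.3033  0.2266] rot [-1.7998e+02  2.0000e-02  5.3190e+01] F [0.1 0.5 0.3] T [ 0.01 -0.06 -0.02] open 91.8 q [-0.76  0.34  1.53 -0.    1.27 -0.12]
table 0.0003992224278094869
0.03 ([array([ 431. , -303.9]), array([55.1, 55.9]), np.float64(53.2)], 598)
0.062 ([array([ 431. , -303.9]), array([55. , 55.8]), np.float64(53.3)], 471)
0.085 ([array([ 430.9, -303.7]), array([51.3, 52.6]), np.float64(60.7)], 1816)
lips ([array([ 475.5, -120.3]), array([58.3, 78.8]), np.float64(66.5)], 1097) 0.03087964048559244
```

View pics/4.png

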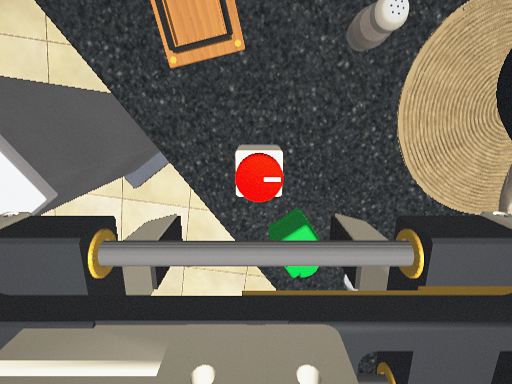

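The wrist view shows the flask at (260,172), between the jaw columns at (150,250) and (360,250), sides square to the jaws. Small correction, then descend and grip.

Call:
{"api": "jog_arm", "payload": {
  "rows": [91.8,2.4,4.2,20,0,91.8,0,0,40,0,91.8,0,0,45,0,91.8,0,0,40,0,91.8,0,0,30,0,91.8,0,0,15.6,0,91.8,0,0,0,0,91.8,0,0,0,0],
  "grip_force": 30
}}

```text
time: 2.55
tool_pos: [0.4315, -0.304, 0.0365]
tool_rot: [3.141, 0.0, 0.928]
contact_force: [0.3, -0.3, -0.5]
opening: 0.0914
```

Call:
{"api": "jog_arm", "payload": {
  "rows": [50,0,0,0,0,50,0,0,0,0,50,0,0,0,0,50,0,0,0,0,50,0,0,0,0,50,0,0,0,0,50,0,0,0,0,50,0,0,0,0]
}}

```text
time: 3.35
tool_pos: [0.4315, -0.303, 0.0364]
tool_rot: [-3.141, 0.0, 0.929]
contact_force: [-2.4, 1.9, 4.8]
opening: 0.0557
```

```bash
python3 -c "
from h import *
st()"
```

```text
t 3.35 pos [ 0.4315 -0.303   0.0364] rot [-179.97    0.     53.25] F [-2.4  1.9  4.8] T [ 0.26  0.34 -0.  ] open 55.7 q [-0.76  0.58  1.74 -0.    0.82 -0.12]
```

Gripped at 55.7 mm. Lift, align yaw with the stand, and go partway so the wrist camera sees the whole stand.

Call:
{"api": "jog_arm", "payload": {
  "rows": [50,0,0,-15,0,50,0,0,-30,0,50,0,0,-35,0,50,0,0,-30,0,50,0,0,-10,0,50,0,0,0,-4,50,0,0,0,-5,50,0,0,0,-4.1,50,20,-8,0,0,50,25,-10,0,0,50,25,-10,0,0,50,10,-4,0,0,50,0,0,0,0,50,0,0,0,0,50,0,0,0,0]
}}

```text
time: 4.85
tool_pos: [0.4346, -0.2181, 0.1558]
tool_rot: [3.141, 0.0, 1.157]
contact_force: [0.1, 0.2, -5.7]
opening: 0.056
```

```bash
python3 - <<'E'
from h import *
st();a,d,W=cloud('wrist');cv2.imwrite('pics/5.png',a[...,::-1])
print('table',np.nanmedian(W[...,2][(W[...,2]<.006)]))
n2=(abs(W[...,0]-.481)<.09)&(abs(W[...,1]+.1105)<.09)
for z0,z1 in((.022,.05),(.025,.05),(.012,.05)):
    P=W[n2&(W[...,2]>z0)&(W[...,2]<z1)];print(z0,rect(P),np.percentile(P[:,2],[5,50,95,99]).round(4))
# held flask: cap centre and shoulder in tool frame
s=observe();T=(W-s['tool_pos'])@rot(s)*1000
H=a.astype(int);red=(H[...,0]>130)&(H[...,1]<80)
P=T[red&(abs(T[...,2]+60)<5)&(np.hypot(T[...,0],T[...,1])<60)];print('cap tool',rect(P))
P=T[(abs(T[...,2]+34)<6)&(abs(T[...,1])<25)&(abs(T[...,0])<60)];print('shoulder tool',rect(P))
E
```

```text
t 4.85 pos [ 0.4346 -0.2181  0.1558] rot [1.7999e+02 3.0000e-02 6.6310e+01] F [ 0.1  0.2 -5.7] T [-0.04 -0.01 -0.01] open 56.0 q [-0.62  0.34  1.73 -0.    1.06 -0.21]
table 0.00022533361597742996
0.022 ([array([ 480.2, -110. ]), array([77.9, 78.9]), np.float64(66.3)], 2693) [0.0225 0.0265 0.0288 0.0294]
0.025 ([array([ 480.2, -110. ]), array([77.9, 78.9]), np.float64(66.3)], 1810) [0.0253 0.0273 0.0289 0.0295]
0.012 ([array([ 480.2, -110. ]), array([77.9, 78.9]), np.float64(66.3)], 3253) [0.0175 0.0257 0.0287 0.0293]
cap tool ([array([11622.6,    26. ]), array([51954.5, 26432.7]), np.float64(88.8)], 3398)
shoulder tool ([array([17898.5,   -21.3]), array([50075.9, 18318.9]), np.float64(89.5)], 2133)
```

View pics/5.png

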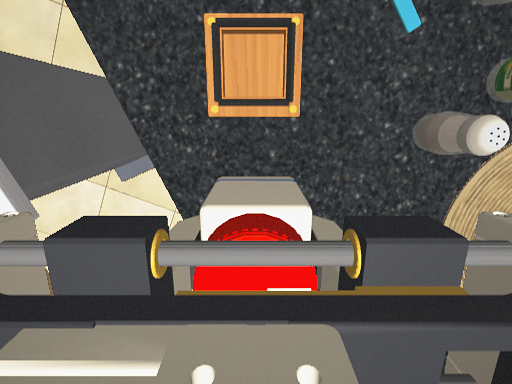

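Wrist view: stand at (253,65), fully visible and square to the tool; cap and flask centred in the jaws. Offset to go: 118.1 mm along tool x, -1.7 mm along y. Moving over, then lowering just above the lips.

Call:
{"api": "jog_arm", "payload": {
  "rows": [50,15,-1.7,0,0,50,30,0,0,0,50,35,0,0,0,50,27,0,0,0,50,11.1,0,0,0,50,0,0,20,0,50,0,0,35,0,50,0,0,20,0,50,0,0,5,0,50,0,0,0,0,50,0,0,0,0]
}}

```text
time: 6.0
tool_pos: [0.4812, -0.109, 0.0771]
tool_rot: [3.139, 0.0, 1.157]
contact_force: [-0.1, 0.2, -5.4]
opening: 0.0564
```

```bash
python3 -c "
from h import *
st();s=observe();print(totool(np.array([.4805,-.1093,s['tool_pos'][2]])-s['tool_pos']))"
```

```text
t 6.0 pos [ 0.4812 -0.109   0.0771] rot [1.7987e+02 1.0000e-02 6.6310e+01] F [-0.1  0.2 -5.4] T [ 0.02  0.   -0.03] open 56.4 q [-0.38  0.46  1.81 -0.    0.87  0.04]
[-0.6 -0.5 -0. ]
```

Within 1 mm. Lower into the pocket slowly.

Call:
{"api": "jog_arm", "payload": {
  "rows": [50,-0.5,-0.5,4,0,50,0,0,6,0,50,0,0,6,0,50,0,0,6,0,50,0,0,5,0,50,0,0,4,0,50,0,0,0,0,50,0,0,0,0]
}}

```text
time: 6.8
tool_pos: [0.4797, -0.1084, 0.0451]
tool_rot: [-3.142, 0.0, 1.158]
contact_force: [0.4, -0.2, -5.6]
opening: 0.0557
```

```bash
python3 -c "
from h import *
st()"
```

```text
t 6.8 pos [ 0.4797 -0.1084  0.0451] rot [-180.      0.     66.35] F [ 0.4 -0.2 -5.6] T [-0.05 -0.06 -0.02] open 55.7 q [-0.38  0.51  1.84 -0.    0.79  0.03]
```

No contact and inside the pocket. Last few mm.

Call:
{"api": "jog_arm", "payload": {
  "rows": [50,0,0,2,0,50,0,0,1.5,0,50,0,0,0.5,0,50,0,0,0,0]
}}

```text
time: 7.2
tool_pos: [0.4797, -0.1085, 0.0414]
tool_rot: [3.141, 0.0, 1.158]
contact_force: [-0.6, 0.1, -1.0]
opening: 0.0556
```

```bash
python3 -c "
from h import *
st()"
```

```text
t 7.2 pos [ 0.4797 -0.1085  0.0414] rot [179.98   0.    66.35] F [-0.6  0.1 -1. ] T [0.06 0.22 0.  ] open 55.6 q [-0.38  0.52  1.84 -0.    0.78  0.03]
```

Weight went onto the pocket floor at exactly the expected height. Release, rise, look.

Call:
{"api": "jog_arm", "payload": {
  "rows": [91.8,0,0,0,0,91.8,0,0,0,0,91.8,0,0,0,0,91.8,0,0,0,0,91.8,0,0,0,0,91.8,0,0,-15,0,91.8,0,0,-35,0,91.8,0,0,-45,0,91.8,0,0,-45,0,91.8,0,0,-15,0,91.8,0,0,0,0,91.8,0,0,0,0]
}}

```text
time: 8.4
tool_pos: [0.4792, -0.1082, 0.1953]
tool_rot: [-3.141, 0.0, 1.158]
contact_force: [-1.1, -0.1, -0.6]
opening: 0.0913
```

```bash
cat > look.py <<'E'
from h import *
import sys
st();a,d,W=cloud('wrist');cv2.imwrite(f'pics/{sys.argv[1]}.png',a[...,::-1]);s=observe()
n2=(abs(W[...,0]-.4795)<.06)&(abs(W[...,1]+.1085)<.06)
P=W[n2&(W[...,2]>.064)&(W[...,2]<.082)];print('shoulder',rect(P),np.percentile(P[:,2],[5,50,95]).round(4))
H=a.astype(int);red=(H[...,0]>130)&(H[...,1]<80)
P=W[n2&red&(W[...,2]>.094)]
if len(P)>20:
    A=np.c_[P[:,:2]-P[:,:2].mean(0),np.ones(len(P))];k=np.linalg.lstsq(A,P[:,2],rcond=None)[0]
    r=rect(P);print('cap top',r,'z',k[2].round(4),'tilt deg',np.degrees(k[:2]).round(2));c=np.r_[r[0][0]/1000,s['tool_pos'][2]];print('TCP to cap, tool mm',totool(c-s['tool_pos']))
    wh=(H.min(2)>170)&n2&(W[...,2]>.09);Q=W[wh];
    if len(Q)>3:v=Q.mean(0)[:2]-c[:2];print('index yaw',np.degrees(np.arctan2(v[1],v[0])).round(1),'r',np.hypot(*v).round(4))
E
python3 look.py 6
```

```text
t 8.4 pos [ 0.4792 -0.1082  0.1953] rot [-1.7995e+02  1.0000e-02  6.6350e+01] F [-1.1 -0.1 -0.6] T [-0.08 -0.08  0.02] open 91.3 q [-0.38  0.31  1.66 -0.    1.17  0.03]
shoulder ([array([ 479.8, -110.4]), array([56.3, 55.4]), np.float64(66.3)], 575) [0.0676 0.0745 0.0769]
cap top ([array([ 479.4, -108.8]), array([50.9, 51.9]), np.float64(3.5)], 2124) z 0.1012 tilt deg [-0.18 -0.88]
TCP to cap, tool mm [-0.4  0.8 -0. ]
index yaw 120.0 r 0.0379
```

View pics/6.png

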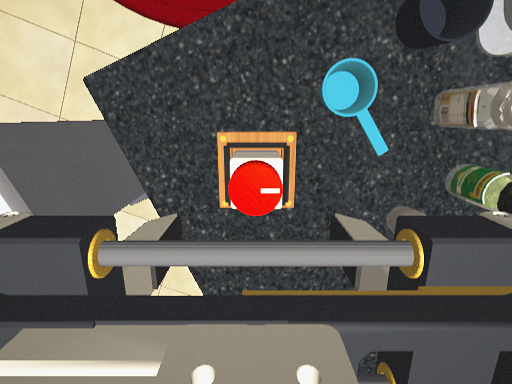

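Seated upright: shoulder at 0.075, cap top at 0.101, cap at (256,188) with index line along tool +y. Now down onto the cap with fingertips at z 0.081, above the shoulder.

Call:
{"api": "jog_arm", "payload": {
  "rows": [91.8,-0.4,0.8,15,0,91.8,0,0,35,0,91.8,0,0,35,0,91.8,0,0,20,0,91.8,0,0,9.3,0,91.8,0,0,0,0,91.8,0,0,0,0,46,0,0,0,0,46,0,0,0,0,46,0,0,0,0,46,0,0,0,0,46,0,0,0,0,46,0,0,0,0,46,0,0,0,0,46,0,0,0,0,46,0,0,0,0],
  "grip_force": 15
}}

```text
time: 10.05
tool_pos: [0.4802, -0.1091, 0.0819]
tool_rot: [3.142, 0.0, 1.158]
contact_force: [-1.2, 0.2, 3.6]
opening: 0.0511
```

```bash
python3 -c "
from h import *
st()"
```

```text
t 10.05 pos [ 0.4802 -0.1091  0.0819] rot [1.7999e+02 1.0000e-02 6.6350e+01] F [-1.2  0.2  3.6] T [0.01 0.13 0.05] open 51.1 q [-0.38  0.46  1.8  -0.    0.88  0.03]
```

Cap gripped. Try counterclockwise first (negative roll), gently, 12° then check torque.

Call:
{"api": "jog_arm", "payload": {
  "rows": [46,0,0,0,-2,46,0,0,0,-2,46,0,0,0,-2,46,0,0,0,-2,46,0,0,0,-2,46,0,0,0,-2,46,0,0,0,0]
}}

```text
time: 10.75
tool_pos: [0.4805, -0.1094, 0.0819]
tool_rot: [3.141, 0.001, 1.368]
contact_force: [0.4, -1.9, 0.7]
opening: 0.0512
```

```bash
python3 -c "
from h import *
st()"
```

```text
t 10.75 pos [ 0.4805 -0.1094  0.0819] rot [1.7996e+02 3.0000e-02 7.8370e+01] F [ 0.4 -1.9  0.7] T [-0.25 -0.01 -0.01] open 51.2 q [-0.38  0.46  1.8  -0.    0.88 -0.18]
```

Call:
{"api": "jog_arm", "payload": {
  "rows": [46,0,0,0,-2,46,0,0,0,-2,46,0,0,0,-1,46,0,0,0,0]
}}

```text
time: 11.15
tool_pos: [0.4806, -0.1093, 0.0819]
tool_rot: [3.141, 0.0, 1.454]
contact_force: [0.5, -0.6, 0.8]
opening: 0.0514
```

```bash
python3 -c "
from h import *
st()"
```

```text
t 11.15 pos [ 0.4806 -0.1093  0.0819] rot [1.7995e+02 2.0000e-02 8.3310e+01] F [ 0.5 -0.6  0.8] T [-0.24 -0.21 -0.02] open 51.4 q [-0.38  0.46  1.8  -0.    0.88 -0.26]
```

Call:
{"api": "jog_arm", "payload": {
  "rows": [46,0,0,0,-2,46,0,0,0,-2,46,0,0,0,-1,46,0,0,0,0]
}}

```text
time: 11.55
tool_pos: [0.4808, -0.1097, 0.082]
tool_rot: [3.14, 0.001, 1.541]
contact_force: [1.7, -3.5, 2.1]
opening: 0.0513
```

```bash
python3 -c "
from h import *
st()"
```

```text
t 11.55 pos [ 0.4808 -0.1097  0.082 ] rot [1.7993e+02 5.0000e-02 8.8280e+01] F [ 1.7 -3.5  2.1] T [-0.72 -0.37 -0.32] open 51.3 q [-0.38  0.46  1.8  -0.    0.88 -0.35]
```

Call:
{"api": "jog_arm", "payload": {
  "rows": [46,0,0,0,-2,46,0,0,0,-2,46,0,0,0,-1,46,0,0,0,0]
}}

```text
time: 11.95
tool_pos: [0.4808, -0.1095, 0.0821]
tool_rot: [3.14, 0.001, 1.628]
contact_force: [2.6, -3.7, 2.7]
opening: 0.0515
```

```bash
python3 -c "
from h import *
st()"
```

```text
t 11.95 pos [ 0.4808 -0.1095  0.0821] rot [1.7993e+02 4.0000e-02 9.3280e+01] F [ 2.6 -3.7  2.7] T [-0.74 -0.49 -0.59] open 51.5 q [-0.38  0.46  1.8  -0.    0.88 -0.44]
```

Torque rose to -0.32 then -0.59 N m at 22-27°: a hard stop, so counterclockwise is wrong. Turn back and go clockwise.

Call:
{"api": "jog_arm", "payload": {
  "rows": [46,0,0,0,3,46,0,0,0,4,46,0,0,0,4,46,0,0,0,4,46,0,0,0,4,46,0,0,0,4,46,0,0,0,4,46,0,0,0,4,46,0,0,0,4,46,0,0,0,4,46,0,0,0,4,46,0,0,0,4,46,0,0,0,3,46,0,0,0,0,46,0,0,0,0]
}}

```text
time: 13.45
tool_pos: [0.4797, -0.1082, 0.0819]
tool_rot: [-3.14, 0.0, 0.756]
contact_force: [0.5, 0.5, 5.0]
opening: 0.0512
```

```bash
python3 -c "
from h import *
st()"
```

```text
t 13.45 pos [ 0.4797 -0.1082  0.0819] rot [-1.7991e+02  1.0000e-02  4.3340e+01] F [0.5 0.5 5. ] T [ 0.12 -0.06 -0.01] open 51.2 q [-0.38  0.46  1.8   0.    0.88  0.44]
```

Call:
{"api": "jog_arm", "payload": {
  "rows": [46,0,0,0,3,46,0,0,0,3,46,0,0,0,3,46,0,0,0,3,46,0,0,0,3,46,0,0,0,0]
}}

```text
time: 14.05
tool_pos: [0.4797, -0.1082, 0.0819]
tool_rot: [-3.14, 0.001, 0.493]
contact_force: [-0.1, 0.4, 4.7]
opening: 0.0515
```

```bash
python3 -c "
from h import *
st()"
```

```text
t 14.05 pos [ 0.4797 -0.1082  0.0819] rot [-1.7992e+02  3.0000e-02  2.8260e+01] F [-0.1  0.4  4.7] T [ 0.08 -0.13 -0.05] open 51.5 q [-0.38  0.46  1.8   0.    0.88  0.7 ]
```

65° back, no torque: this is the loosening way. Continue to the far stop.

Call:
{"api": "jog_arm", "payload": {
  "rows": [46,0,0,0,2.5,46,0,0,0,2.5,46,0,0,0,2,46,0,0,0,0]
}}

```text
time: 14.45
tool_pos: [0.4798, -0.1084, 0.0819]
tool_rot: [-3.14, 0.001, 0.372]
contact_force: [-0.3, 0.4, 5.6]
opening: 0.0513
```

```bash
python3 -c "
from h import *
st()"
```

```text
t 14.45 pos [ 0.4798 -0.1084  0.0819] rot [-1.7993e+02  3.0000e-02  2.1330e+01] F [-0.3  0.4  5.6] T [ 0.17 -0.06 -0.05] open 51.3 q [-0.38  0.46  1.8   0.    0.88  0.82]
```

Call:
{"api": "jog_arm", "payload": {
  "rows": [46,0,0,0,2.5,46,0,0,0,2.5,46,0,0,0,0]
}}

```text
time: 14.75
tool_pos: [0.4798, -0.1085, 0.0819]
tool_rot: [-3.141, 0.001, 0.285]
contact_force: [0.1, 0.3, 5.3]
opening: 0.0516
```

```bash
python3 -c "
from h import *
st()"
```

```text
t 14.75 pos [ 0.4798 -0.1085  0.0819] rot [-1.7995e+02  4.0000e-02  1.6330e+01] F [0.1 0.3 5.3] T [ 0.11 -0.   -0.01] open 51.6 q [-0.38  0.46  1.8   0.    0.88  0.91]
```

Call:
{"api": "jog_arm", "payload": {
  "rows": [46,0,0,0,2,46,0,0,0,2,46,0,0,0,0]
}}

```text
time: 15.05
tool_pos: [0.4802, -0.1085, 0.0819]
tool_rot: [-3.141, 0.0, 0.216]
contact_force: [0.1, 1.6, 4.9]
opening: 0.0513
```

```bash
python3 -c "
from h import *
st()"
```

```text
t 15.05 pos [ 0.4802 -0.1085  0.0819] rot [-179.97    0.     12.38] F [0.1 1.6 4.9] T [ 0.29 -0.26  0.04] open 51.3 q [-0.38  0.46  1.8   0.    0.88  0.98]
```

Call:
{"api": "jog_arm", "payload": {
  "rows": [46,0,0,0,2,46,0,0,0,2,46,0,0,0,0]
}}

```text
time: 15.35
tool_pos: [0.4804, -0.1088, 0.0819]
tool_rot: [-3.141, -0.0, 0.147]
contact_force: [2.8, 0.7, 4.9]
opening: 0.0511
```

```bash
python3 -c "
from h import *
st()"
```

```text
t 15.35 pos [ 0.4804 -0.1088  0.0819] rot [-1.7999e+02 -2.0000e-02  8.4100e+00] F [2.8 0.7 4.9] T [ 0.28 -0.39  0.03] open 51.1 q [-0.38  0.46  1.8   0.    0.88  1.05]
```

Call:
{"api": "jog_arm", "payload": {
  "rows": [46,0,0,0,2,46,0,0,0,2,46,0,0,0,0]
}}

```text
time: 15.65
tool_pos: [0.4802, -0.109, 0.0819]
tool_rot: [-3.142, 0.0, 0.077]
contact_force: [0.9, 0.0, 6.2]
opening: 0.0514
```

```bash
python3 -c "
from h import *
st()"
```

```text
t 15.65 pos [ 0.4802 -0.109   0.0819] rot [-1.80e+02  1.00e-02  4.43e+00] F [0.9 0.  6.2] T [ 0.13 -0.23  0.02] open 51.4 q [-0.38  0.46  1.8  -0.    0.88  1.11]
```

Turned 89° from the wrong-way stop, so with worst-case play at least ~60° past closed. Test-lift slightly and watch the force for the flask's weight.

Call:
{"api": "jog_arm", "payload": {
  "rows": [46,0,0,-1,0,46,0,0,-1,0,46,0,0,-1,0,46,0,0,-1,0,46,0,0,0,0,46,0,0,0,0]
}}

```text
time: 16.25
tool_pos: [0.4799, -0.1091, 0.0857]
tool_rot: [-3.141, 0.001, 0.076]
contact_force: [-1.0, -1.3, -0.6]
opening: 0.0514
```

```bash
python3 -c "
from h import *
st()"
```

```text
t 16.25 pos [ 0.4799 -0.1091  0.0857] rot [-1.7999e+02  5.0000e-02  4.3500e+00] F [-1.  -1.3 -0.6] T [-0.06  0.19  0.02] open 51.4 q [-0.38  0.45  1.8  -0.    0.89  1.12]
```

Only the cap's weight (-0.6 N): it is free. Lift straight up to 100 mm total.

Call:
{"api": "jog_arm", "payload": {
  "rows": [46,0,0,-3,0,46,0,0,-6,0,46,0,0,-10,0,46,0,0,-15,0,46,0,0,-18,0,46,0,0,-18,0,46,0,0,-14,0,46,0,0,-8,0,46,0,0,-4,0,46,0,0,0,0,46,0,0,0,0,46,0,0,0,0]
}}

```text
time: 17.45
tool_pos: [0.4799, -0.109, 0.1812]
tool_rot: [-3.141, 0.001, 0.076]
contact_force: [0.1, 1.3, -0.9]
opening: 0.0515
```

```bash
python3 - <<'E'
from h import *
st();b,_,W2=cloud('scene');a,_,W=cloud('top')
cv2.imwrite('pics/7.png',cv2.resize(b[100:330,100:400],None,fx=2.5,fy=2.5,interpolation=cv2.INTER_CUBIC)[...,::-1])
H=b.astype(int);red=(H[...,0]>130)&(H[...,1]<80)&(abs(W2[...,0]-.48)<.06)&(abs(W2[...,1]+.109)<.06)
P=W2[red];print('cap z',len(P),np.percentile(P[:,2],[2,98]).round(4))
n2=(abs(W2[...,0]-.48)<.05)&(abs(W2[...,1]+.109)<.05)
for z0,z1 in((.066,.082),(.085,.105)):
    P=W2[n2&(W2[...,2]>z0)&(W2[...,2]<z1)];print(z0,rect(P) if len(P)>4 else len(P),np.percentile(P[:,2],[5,50,95]).round(4))
a0=cv2.imread('topim.png')[...,::-1];d=(abs(a.astype(int)-a0).max(2)>60).astype(np.uint8)
n,_,s,c=cv2.connectedComponentsWithStats(d);print([(s[i].tolist()) for i in range(1,n) if s[i][4]>15])
E
```

```text
t 17.45 pos [ 0.4799 -0.109   0.1812] rot [-1.7997e+02  7.0000e-02  4.3400e+00] F [ 0.1  1.3 -0.9] T [ 0.05  0.06 -0.03] open 51.5 q [-0.38  0.33  1.68 -0.    1.13  1.12]
cap z 162 [0.1802 0.2036]
0.066 ([array([ 476.6, -113.3]), array([54.3, 54.8]), np.float64(64.7)], 206) [0.0678 0.0763 0.0797]
0.085 ([array([ 478.5, -110.9]), array([36.4, 39.4]), np.float64(26.6)], 118) [0.087  0.0982 0.1007]
[[137, 215, 90, 71, 3433], [257, 257, 29, 29, 475], [129, 258, 13, 24, 135], [70, 282, 111, 102, 2367], [174, 289, 24, 28, 296], [340, 358, 72, 26, 883], [103, 361, 45, 23, 771], [150, 369, 6, 15, 39]]
```

View pics/7.png

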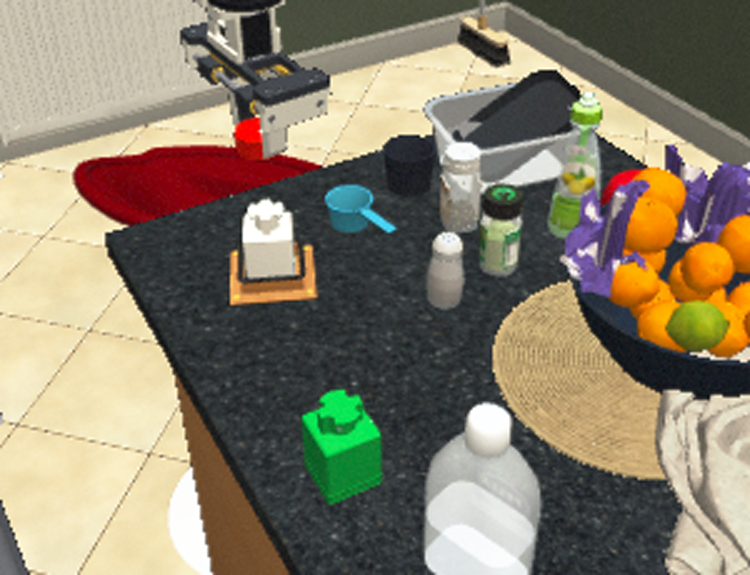

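The picture shows the flask seated in the stand with its neck bare at (268,225), and the red cap in the gripper at (262,138). The bystanders and the green look-alike are unmoved. Handing in.

```bash
python3 -c "
from h import *
print(hand_in());st()"
```

```text
the job is handed in; nothing more can be done
None
the job is handed in; nothing more can be done
```

The flask is standing upright in the wooden stand with its cap off. I handed in with the cap still in the gripper, about 10 cm above where it sat. The whole job took about 17.5 s of the 58 s allowed.

- **Placing:** I lowered the flask until the stand took its weight, at the expected height, and let go. The wrist camera then showed the shoulder at 75 mm and the cap top at 101 mm, as expected when seated.
- **Unscrewing:** I turned the cap counterclockwise first. The torque rose to 0.6 N m at 22–27°, so that was the wrong way. I then turned it 89° clockwise from there, and a 4 mm test lift carried only about the cap's own weight.
- **Final checks:** The gripper rose 99 mm from the closed position and holds the cap at an opening of 51.5 mm. The last picture shows the flask seated with a bare neck. The top view before and after differed only around the arm, the stand and the flask's old spot, so nothing else moved.

**Did not fully agree:**
- I never felt the far stop when turning clockwise, although it should have come by about 85°.
- In the last picture the scene camera put the flask 3–5 mm from the wrist camera's position for it, and the cap about 3 mm higher than expected. That camera also read about 2 mm differently from the others earlier, so I took this as measuring error.

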